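# Hang the blue-handled rinsing basket on the draining hook

## Robot

A 6-joint arm with a two-finger parallel gripper is mounted at the origin on a cart in front of the work surface, level with it; the furniture and walls round the work are solid. World frame = base frame: x ahead of the robot, y to its left, z up, the work surface at z = 0. Lengths are in m, angles in rad, forces in N, time in s.
With the tool pointing down it reaches from about 0.35 to 0.875 m from the base axis. Payload 4.2 kg.
Tool frame: the origin (TCP) lies at the very end of the fingers, on their centre line; the grasp point (between the pads) lies 19 mm behind it (env.hold_point_z is the distance from the TCP to the grasp point, in m); z points along the fingers, y is the line along which they close (so a half turn about z gives the same grasp; the last joint's range is limited). The gripper opens to 87 mm and grips with 3 to 60 N. Pads are 19 mm wide; open, the fingers measure 117 mm over their backs; the gripper's body (75 mm by 190 mm) begins 51 mm behind the grasp point.
Start: joints at [1.557, 0.385, 0.008, 0, -1.194, -0.259], TCP at [0.168, 0.602, 0.223] pointing down, gripper open.
Joint ranges: [-3.14, 3.14], [-1.21, 2.06], [-1.07, 1.41], [-3.16, 2.05], [-2.99, -0.16], [-3.1, 3.1]. Speed limits (rad/s): [2.79, 2.79, 3.14, 3.14, 3.14, 3.14].

## Interface

Orientations are given as a unit quaternion [x, y, z, w].
In Python, from workcell import env gives the robot as it stands.
- The arm moves only by the tool step_arm, never from a script. Its argument "plan" is a list of rows, each a list of 3 entries, a list of its own where there are three numbers: the shift along the tool's x, y, z in mm, then the turn about the tool's z in rad, then the finger opening in mm, from 0 to 87. In form: [[[dx, dy, dz], twist, jaw], ...]. A call has exactly 10 rows; each row shifts and turns the commanded pose from where the row before left it, along the tool's axes as they then stand; what a row does not reach is not made up. A row lasts 1/10 s, in which the tool goes at most 50 mm and 8.59 degrees, less where a joint would pass 70% of its speed; a pose out of reach is approached as far as the arm can. A call is refused whole if a number of a shift passes 50 or a number of a turn 0.15, either way. A call with a gripper value outside its range is refused whole. The fingers move at their own pace and stop on an object; "grip_force" is the grip in N (left out, the last holds). Time passes only in rows, so rows that do not move let the fingers close, or fill a call up. It gives the time, the measured TCP pose, the force, the opening and the grip force at its end, in the units of the state.
- env.get_state(): the state, without advancing time (a new reading comes with each control period).
- env.snapshot(name): name is "scene" or "top"; returns (picture, depth): 384x512x3 uint8, blue, green, red; 384x512 float32, m along the optical axis (not along the pixel's ray), 0 where there is no reading.
- env.camera_info(name): a dict with "vertical_fov" (degrees; the focal length in pixels is half the picture's height over the tangent of half this angle, whatever the lens; pixels are square), "cx", "cy" (the principal point, pixels), "world_from_camera" (4x4, takes a point from camera to world coordinates). Camera axes: x right, y down, z forward; pixel columns grow to the right and rows downward; lengths in m; the calibration is good to about 2 mm. A picture is of the moment at which its call begins. camera_info takes no time and is no camera call.
- env.hand_in(): hands the job in; it is judged then, once.
The state is a dict: "t": time; "q": joint angles; "dq": joint speeds; "effort": joint torques, N m; "eef_pos": TCP position; "tcp_rot": TCP orientation; "wrist_force": force on the tool from outside, world axes, zero at the start; "ft_torque": the same for the moment, N m; "grip_width": opening from 0.0 (shut) to 1.0 (fully open); "finger_force": force on a finger pad.
Only numpy, scipy, OpenCV 4.12 (cv2) and the standard library are available. Lean on these libraries where they do the work, as an engineer would, in place of code of your own. Each camera call takes 0.05 s, during which the arm holds its last target. There are 200 camera calls.

## Task

Hang the small wire basket with the blue handle on the hook of the draining stand, by its handle, so that it hangs free and still over the drip tray. Leave the basket with the orange handle standing where it is.

Things in the scene. Friction and masses are not known exactly. Their poses are not given: they have to be found in the camera images.
- basket_blue: Basket to hang: steel wire, 70 (x) by 56 (y) by 46 mm high, 0.14 kg, origin centre of underside, z up, same after half a turn. Rigid upright blue handle: arch of strap 12 mm wide (x), 4 thick, in its y-z plane. From 68 mm up its two sides are parallel, 40 mm over the outer faces, 32 inside; top bar at 126 to 130 mm. Gripped across these sides from above, the window under the bar stays free.
- blue_bar (a point): Middle of the underside of the blue handle's top bar, 126 mm above the basket's underside, axes as the basket's: this comes to rest on the hook. The handle's window below it is open 80 mm down to the basket's rim, 32 mm wide in its upper 58 mm.
- basket_orange: A basket of the same shape and size with an orange handle, standing on the worktop; it stays. Origin: centre of its underside, z up.
- hook_seat (a point): Top of the fixed hook's level seat, 230 mm up over a 16 mm high, 110 mm square white drip tray. Steel rod 8 mm thick in the x-z plane, z up, tip to -x (towards the robot). Seat level from x -18 to 18 mm; tip a red 11 mm ball at x -40, its top 28 mm above the seat (highest point); rear slopes up to 24 mm above it at x 42 to 76, then down into the post at x 100.

How it is judged:
By the outcome, as a careful person would: the job done as asked, in the order asked, and still so for the second after the job is handed in, with the robot touching nothing.
It also fails if it takes over 38 s, if anything falls off the work surface, if the arm or the gripper's body presses on something with over 40 N, if the wrist force passes 120 N, or if a joint passes its speed limit or range.

## Working session

There is one attempt and no reset: what is moved stays moved. The work goes in short steps, Python scripts to look and compute and a tool call to move; the robot and the scene stay as the last step left them, time stands still between calls to the robot, and variables do not carry over. Pictures are saved under pics/ and viewed, at most 10 in all, crops included, and the job is handed in when it is done.

Besides the shell and the picture viewer there is one more tool, called after "Request:" as name(argument=value, ...), one argument or row to a line, values as JSON. step_arm: Moves the arm, as the interface text tells. Its arguments: {"type":"object","properties":{"plan":{"type":"array","items":{"type":"array"}},"grip_force":{"type":"number"}},"required":["plan"]}

```bash
ls; mkdir -p pics
python3 - <<'E'
from workcell import env
import cv2,numpy as np
s=env.get_state();print(s)
for n in("scene","top"):
    p,d=env.snapshot(n);cv2.imwrite(f"pics/{n}0.png",p);np.save(f"pics/{n}0.npy",d);i=env.camera_info(n);print(i)
E
```

```text
pics
{'t': 0.0, 'q': array([ 1.55658395e+00,  3.85537156e-01,  6.67802027e-03, -5.26879534e-04,
       -1.19399485e+00, -2.58564322e-01]), 'dq': array([-0.0006226 ,  0.00036405, -0.00116242,  0.00020307, -0.00129136,
       -0.00207853]), 'effort': array([-5.59770751e-05, -3.90669858e+01,  1.87403512e+01,  4.21979383e+00,
        1.09448718e-02, -1.98202406e-04]), 'eef_pos': array([0.16821289, 0.60133192, 0.2214876 ]), 'tcp_rot': array([ 9.90699745e-01, -1.36062103e-01, -1.17647897e-04,  1.05099977e-03]), 'wrist_force': array([-0.50415398,  0.18433923,  0.89217837]), 'ft_torque': array([0.01758525, 0.06304135, 0.05825611]), 'finger_force': 0.0, 'grip_width': 0.9979987136105533}
{'vertical_fov': 55.168487672707435, 'cx': 261.1865170723881, 'cy': 181.35606193964023, 'world_from_camera': array([[ 0.83550963, -0.36974838,  0.40646007,  0.16986789],
       [-0.54933603, -0.57876422,  0.60271212, -0.5908029 ],
       [ 0.01239272, -0.72685494, -0.68667919,  0.72911334],
       [ 0.        ,  0.        ,  0.        ,  1.        ]])}
{'vertical_fov': 46.64853196396424, 'cx': 256.87395535385417, 'cy': 187.5513434893663, 'world_from_camera': array([[-0.01456944, -0.99551135,  0.09351412,  0.4531455 ],
       [-0.99932725,  0.01134932, -0.03487451, -0.07189605],
       [ 0.03365665, -0.09395931, -0.99500697,  1.00624041],
       [ 0.        ,  0.        ,  0.        ,  1.        ]])}
```

View pics/scene0.png

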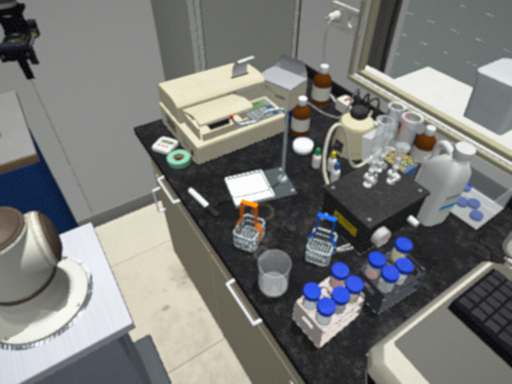

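View pics/top0.png

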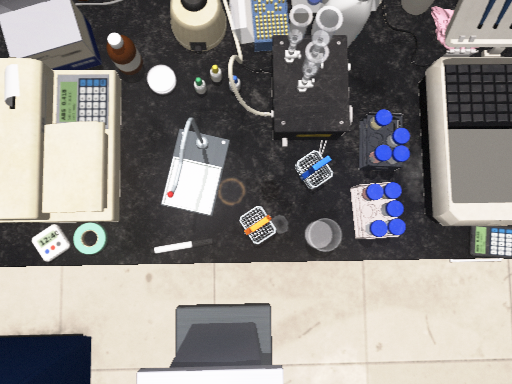

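The scene view shows the blue basket at (321,240), orange at (250,230) and the stand at (265,185). In the top view, blue is at (315,168), orange at (258,225), the red hook tip at (170,194) and the post at about (190,122). Next I'll measure these and enlarge the relevant areas.

```bash
cat > h.py <<'E'
import cv2,numpy as np
from workcell import env
def cam(n):
    i=env.camera_info(n);f=192/np.tan(np.radians(i["vertical_fov"]/2));return f,i["cx"],i["cy"],i["world_from_camera"]
def ray(n,u,v):
    f,cx,cy,T=cam(n);return T[:3,3],T[:3,:3]@np.array([(u-cx)/f,(v-cy)/f,1])
def onz(n,u,v,z):
    o,d=ray(n,u,v);return o+d*(z-o[2])/d[2]
def tri(uv1,uv2,n1="scene",n2="top"):
    o,d=ray(n1,*uv1);p,e=ray(n2,*uv2)
    s=np.linalg.lstsq(np.c_[d,-e],p-o,rcond=None)[0];a,b=o+d*s[0],p+e*s[1];return (a+b)/2,np.linalg.norm(a-b)
def cloud(n,d):
    f,cx,cy,T=cam(n);v,u=np.mgrid[:384,:512];P=np.stack([(u-cx)/f*d,(v-cy)/f*d,d],-1);return P@T[:3,:3].T+T[:3,3]
def hsv(p,lo,hi): return cv2.inRange(cv2.cvtColor(p,cv2.COLOR_BGR2HSV),lo,hi)
E
python3 - <<'E'
from h import *
R={}
for n in("scene","top"):
    p=cv2.imread(f"pics/{n}0.png");d=np.load(f"pics/{n}0.npy");P=cloud(n,d)
    for c,lo,hi,box in(("blue",(100,120,60),(125,255,255),dict(scene=(300,205,342,270),top=(292,145,338,192))[n]),
      ("orange",(5,150,100),(20,255,255),dict(scene=(225,190,275,250),top=(238,205,280,245))[n]),
      ("red",(0,150,80),(4,255,255),dict(scene=(200,100,300,220),top=(155,180,185,205))[n])):
        m=hsv(p,lo,hi);k=np.zeros_like(m);x0,y0,x1,y1=box;k[y0:y1,x0:x1]=1;m=m*k
        ys,xs=np.nonzero(m)
        if len(xs)<2: print(n,c,len(xs));continue
        w=P[ys,xs];z=w[:,2]
        print(n,c,len(xs),xs.mean().round(1),ys.mean().round(1),"rect",cv2.minAreaRect(np.c_[xs,ys].astype(np.float32)))
        print("  z pct",np.percentile(z[d[ys,xs]>0],[5,50,95]).round(3)) 
        t=w[z>np.percentile(z,90)-.006];q=t[:,:2]-t[:,:2].mean(0);print("  top xyz",t.mean(0).round(4),"dir",np.linalg.svd(q,full_matrices=False)[2][0].round(3),len(t))
p=cv2.imread("pics/scene0.png")[110:280,220:360];q=cv2.imread("pics/top0.png")[105:255,155:345]
cv2.imwrite("pics/c1.png",cv2.resize(p,None,fx=3.4,fy=3.4,interpolation=cv2.INTER_CUBIC));cv2.imwrite("pics/c2.png",cv2.resize(q,None,fx=4,fy=4,interpolation=cv2.INTER_CUBIC))
E
```

```text
scene blue 364 328.3 234.4 rect ((323.5668029785156, 240.78787231445312), (60.00020217895508, 29.853317260742188), 83.51692199707031)
  z pct [-0.001  0.103  0.131]
  top xyz [ 0.5737 -0.2427  0.1425] dir [-0.756 -0.655] 92
scene orange 240 250.2 213.1 rect ((250.51763916015625, 220.17056274414062), (27.550168991088867, 36.55278778076172), 12.52880859375)
  z pct [-0.     0.097  0.131]
  top xyz [ 0.4557 -0.1235  0.1453] dir [0.517 0.856] 75
scene red 8 231.1 116.1 rect ((231.0, 116.0), (2.0, 2.0), 90.0)
  z pct [0.253 0.255 0.258]
  top xyz [0.5124 0.0457 0.2552] dir [-0.274  0.962] 8
top blue 215 316.2 166.5 rect ((315.2701110839844, 166.9294891357422), (6.797597408294678, 35.52777099609375), 55.7131233215332)
  z pct [0.001 0.128 0.132]
  top xyz [ 0.584  -0.2315  0.13  ] dir [-0.551  0.835] 117
top orange 80 256.0 225.6 rect ((257.6827697753906, 224.78118896484375), (6.246405124664307, 29.722829818725586), 56.97613525390625)
  z pct [0.002 0.06  0.132]
  top xyz [ 0.4625 -0.1017  0.1297] dir [-0.553  0.834] 25
top red 21 170.0 194.0 rect ((170.0, 194.0), (4.0, 4.0), 90.0)
  z pct [0.253 0.257 0.259]
  top xyz [0.5143 0.0478 0.2573] dir [-0.996  0.089] 21
```

View pics/c1.png

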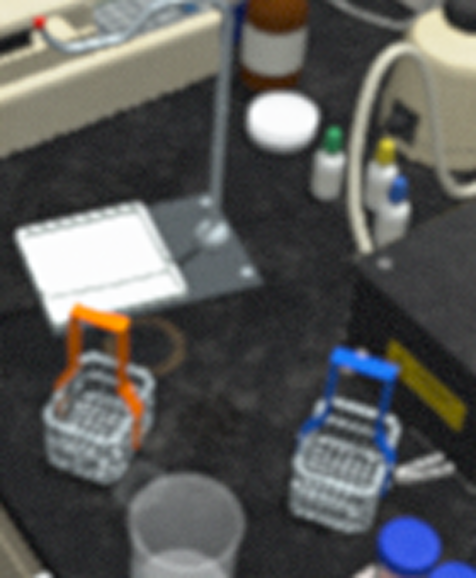

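View pics/c2.png

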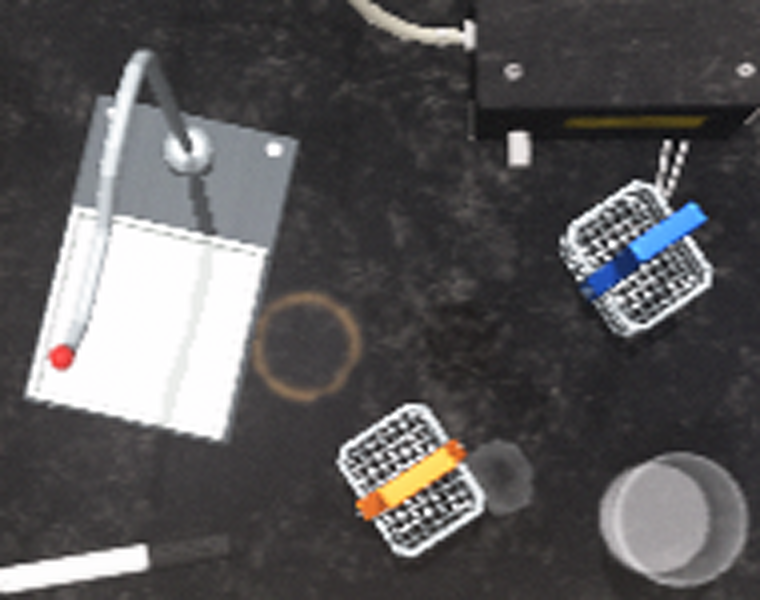

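The crops show blue's handle at c2 (645,250), with the black box and tongs just behind it. The hook rod runs from the red ball at c2 (62,355) to about (140,60), then to the post. Next: hook direction, bar centre, and clearance under the gripper.

Run:
```python
from h import *
from scipy.spatial.transform import Rotation as Ro
p=cv2.imread("pics/top0.png");d=np.load("pics/top0.npy");P=cloud("top",d)
ball,e=tri((231.1,116.1),(170,194));print("ball",ball,e,"onz",onz("top",170,194,.2525))
# rod
b=np.zeros(d.shape,bool);b[112:200,160:196]=1
m=b&(P[...,2]>.215)&(P[...,2]<.275)
w=P[m];c=w[:,:2].mean(0);r=np.linalg.svd(w[:,:2]-c)[2][0];print("rod n",len(w),"dir",r,"c",c)
s=(w[:,:2]-ball[:2])@(r if r[0]>0 else -r);o=np.argsort(s)
for a in range(-10,150,10):
    k=(s>=a/1e3)&(s<a/1e3+.01)
    if k.any(): print(a,k.sum(),np.median(w[k],0).round(4))
# tray
g=cv2.inRange(p,(225,225,225),(255,255,255));k=np.zeros_like(g);k[125:220,155:232]=1;ys,xs=np.nonzero(g*k)
R=cv2.minAreaRect(np.c_[xs,ys].astype(np.float32));q=np.array([onz("top",u,v,.016) for u,v in cv2.boxPoints(R)]);print("tray",q.round(4),q.mean(0))
for i in range(4): print((q[(i+1)%4]-q[i])[:2].round(4))
# bar
m=hsv(p,(95,100,60),(130,255,255))>0;k=np.zeros_like(m);k[145:192,292:338]=1;m&=k&(P[...,2]>.115)
ys,xs=np.nonzero(m);X=np.array([onz("top",u,v,.13)[:2] for u,v in zip(xs,ys)])*1000
print("bar",cv2.minAreaRect(X.astype(np.float32)),X.mean(0),len(X), "svd",np.linalg.svd(X-X.mean(0),full_matrices=False)[2][0])
# scene bar
p2=cv2.imread("pics/scene0.png");P2=cloud("scene",np.load("pics/scene0.npy"))
m2=(hsv(p2,(95,100,60),(130,255,255))>0);k=np.zeros_like(m2);k[205:270,300:342]=1;m2&=k&(P2[...,2]>.118)&(P2[...,2]<.14)
print("scene bar",np.median(P2[m2],0))
# rim
k=np.zeros(d.shape,bool);k[140:195,288:342]=1
m=k&(P[...,2]>.036)&(P[...,2]<.056)&(p.min(-1)>120)
print("rim",cv2.minAreaRect((P[m][:,:2]*1000).astype(np.float32)),m.sum())
# heights around gripper footprint
C=np.array([.584,-.2315]);u=np.array([-.551,.835]);n=np.array([.835,.551])
D=P[...,:2]-C;a=D@u;bb=D@n
for lo in range(-120,120,20):
    k=(a>lo/1e3)&(a<lo/1e3+.02)&(abs(bb)<.05)&(d>0); print(lo,P[k][:,2].max().round(3),end="; ")
box=(abs(P[...,0]-.72)<.04)&(abs(P[...,1]+.22)<.04);print("\nblackbox",np.median(P[box][:,2]))
k=(P[...,0]<.7)&(P[...,0]>.2)&(P[...,1]<.5);print("max z corridor",P[k&(P[...,1]>.15)][:,2].max())
print(Ro.from_quat([.9907,-.13606,0,.001]).as_matrix().round(3))
```

```text
ball [0.51433265 0.04865712 0.25295854] 0.0008103114670854737 onz [0.51472623 0.04853718 0.2525    ]
rod n 399 dir [-0.97210114  0.23456209] c [0.5794633 0.033121 ]
-10 16 [0.5125 0.0492 0.2573]
0 29 [0.5179 0.0469 0.2549]
10 26 [0.5286 0.0451 0.2338]
20 26 [0.5384 0.0428 0.2291]
30 28 [0.5483 0.0404 0.2289]
40 26 [0.5583 0.0383 0.2297]
50 27 [0.5675 0.0364 0.2289]
60 29 [0.5774 0.034  0.2343]
70 31 [0.5876 0.0312 0.245 ]
80 28 [0.5974 0.0286 0.2512]
90 27 [0.6066 0.0267 0.2533]
100 26 [0.6163 0.024  0.2529]
110 26 [0.6259 0.0217 0.2532]
120 26 [0.6356 0.02   0.2502]
130 24 [0.6462 0.0159 0.2407]
140 4 [0.6509 0.0148 0.2298]
tray [[ 0.5142  0.1055  0.016 ]
 [ 0.693   0.062   0.016 ]
 [ 0.6645 -0.0468  0.016 ]
 [ 0.486  -0.0012  0.016 ]] [0.58940489 0.02988871 0.016     ]
[ 0.1788 -0.0435]
[-0.0285 -0.1088]
[-0.1785  0.0455]
[0.0282 0.1067]
bar ((583.4981079101562, -230.41650390625), (12.02360725402832, 42.21897888183594), 33.70479965209961) [ 583.4589727  -230.63085385] 125 svd [-0.55877396  0.82932   ]
scene bar [ 0.5825318  -0.23470409  0.12951918]
rim ((583.8856201171875, -231.51947021484375), (70.54679107666016, 56.81615447998047), 32.54587936401367) 140
-120 0.119; -100 0.116; -80 0.115; -60 0.113; -40 0.13; -20 0.133; 0 0.134; 20 0.111; 40 0.005; 60 0.006; 80 0.006; 100 0.005; 
blackbox 0.11349858878697383
max z corridor 0.23536711576027902
[[ 0.963 -0.27  -0.   ]
 [-0.27  -0.963 -0.002]
 [ 0.     0.002 -1.   ]]
```

Request:
step_arm(
  plan=[
    [[10,12,-10],0,87],
    [[20,23,-10],0,87],
    [[26,29,-10],0,87],
    [[26,29,-10],0,87],
    [[26,29,-10],0,87],
    [[26,29,-10],0,87],
    [[26,29,-10],0,87],
    [[26,29,-10],0,87],
    [[26,29,0],0,87],
    [[26,29,0],0,87],
  ],
)

```text
t: 1.1
eef_pos: [0.3259, 0.2783, 0.3035]
tcp_rot: [0.991, -0.136, 0.0, -0.001]
wrist_force: [2.0, -0.6, -0.2]
grip_width: 0.998
finger_force: 0.0
```

```bash
cat >> h.py <<'E'
def go(x,y,z,yaw):
    from scipy.spatial.transform import Rotation as Ro
    s=env.get_state();M=Ro.from_quat(s["tcp_rot"]).as_matrix();psi=np.arctan2(M[1,0],M[0,0])
    D=np.array([x,y,z])-s["eef_pos"];print("t",round(s["t"],2),"pos",s["eef_pos"].round(4),"yaw",np.degrees(psi).round(1),"tilt",M[:2,2].round(4),"grip",round(s["grip_width"]*87,1),"F",s["wrist_force"].round(1),s["finger_force"])
    print("tool mm now-axes",(M.T@D*1000).round(1),"twist",round(psi-yaw,3))
    M2=Ro.from_euler("z",yaw).as_matrix()@np.diag([1,-1,-1]);print("tool mm in goal axes",(M2.T@D*1000).round(1),"q",s["q"].round(2))
E
python3 - <<'E'
from h import *
go(.5835,-.231,.20,np.radians(33))
d=np.load("pics/top0.npy");P=cloud("top",d)
C=np.array([.5835,-.231]);y=np.radians(33);n=np.array([np.cos(y),np.sin(y)]);u=np.array([-n[1],n[0]]);D=P[...,:2]-C;a=D@u;bb=D@n
for lo in range(-100,100,10):
    k=(a>lo/1e3)&(a<lo/1e3+.01)&(abs(bb)<.014)&(d>0); print(lo,P[k][:,2].max().round(3),end="; ")
E
```

```text
t 1.1 pos [0.3259 0.2783 0.3035] yaw -15.6 tilt [0.0008 0.0015] grip 86.8 F [ 2.  -0.6 -0.2] 0.0
tool mm now-axes [385.2 421.3 102.9] twist -0.849
tool mm in goal axes [-61.3 567.5 103.5] q [ 1.09 -0.02 -0.29  0.   -1.29  0.21]
-100 0.004; -90 0.003; -80 0.005; -70 0.003; -60 0.004; -50 0.004; -40 0.007; -30 0.13; -20 0.132; -10 0.134; 0 0.134; 10 0.132; 20 0.069; 30 0.049; 40 0.005; 50 0.004; 60 0.004; 70 0.005; 80 0.004; 90 0.003;
```

Request:
step_arm(
  plan=[
    [[29,31,0],0,87],
    [[29,31,0],0,87],
    [[29,31,0],0,87],
    [[29,31,0],0,87],
    [[29,31,0],0,87],
    [[29,31,0],0,87],
    [[29,31,0],0,87],
    [[29,31,0],0,87],
    [[29,31,0],0,87],
    [[29,31,0],0,87],
  ],
)

```text
t: 2.1
eef_pos: [0.5211, -0.0983, 0.3031]
tcp_rot: [0.991, -0.136, 0.0, -0.0]
wrist_force: [0.9, 0.4, 0.1]
grip_width: 1.002
finger_force: 0.0
```

Request:
step_arm(
  plan=[
    [[20,22,0],0,87],
    [[10,12,0],0,87],
    [[0,0,5],-0.12,87],
    [[0,0,10],-0.12,87],
    [[0,0,10],-0.12,87],
    [[0,0,10],-0.12,87],
    [[0,0,10],-0.12,87],
    [[0,0,10],-0.12,87],
    [[0,0,10],-0.12,87],
    [[0,0,10],0,87],
  ],
)

```text
t: 3.1
eef_pos: [0.5405, -0.1366, 0.2276]
tcp_rot: [0.96, 0.28, 0.0, -0.0]
wrist_force: [0.0, -0.3, 0.6]
grip_width: 0.999
finger_force: 0.0
```

Run:
```python
from h import *
go(.5835,-.231,.20,np.radians(33))
```

```text
t 3.1 pos [ 0.5405 -0.1366  0.2276] yaw 32.5 tilt [0.0004 0.0001] grip 86.9 F [ 0.  -0.3  0.6] 0.0
tool mm now-axes [-14.5 102.7  27.6] twist -0.008
tool mm in goal axes [-15.4 102.6  27.6] q [ 0.04  0.27 -0.15 -0.   -1.15  2.1 ]
```

Request:
step_arm(
  plan=[
    [[-2,12,0],-0.008,87],
    [[-3,20,3],0,87],
    [[-3,20,5],0,87],
    [[-3,20,5],0,87],
    [[-2,16,5],0,87],
    [[-2,10,5],0,87],
    [[0,5,4],0,87],
    [[0,0,0],0,76],
    [[0,0,0],0,76],
    [[0,0,0],0,76],
  ],
)

```text
t: 4.1
eef_pos: [0.5845, -0.231, 0.2011]
tcp_rot: [0.959, 0.284, 0.0, 0.0]
wrist_force: [-0.4, -0.3, -1.1]
grip_width: 0.885
finger_force: 0.0
```

Run:
```python
from h import *
go(.5835,-.231,.096,np.radians(33))
p,d=env.snapshot("scene");cv2.imwrite("pics/s1.png",cv2.resize(p[120:300,240:420],None,fx=3.2,fy=3.2))
```

```text
t 4.1 pos [ 0.5845 -0.231   0.2011] yaw 33.0 tilt [ 0.0006 -0.0001] grip 77.0 F [-0.4 -0.3 -1.1] 0.0
tool mm now-axes [ -0.9  -0.6 105.1] twist -0.0
tool mm in goal axes [ -0.8  -0.5 105.1] q [-0.12  0.41 -0.02  0.   -1.15  2.27]
```

View pics/s1.png

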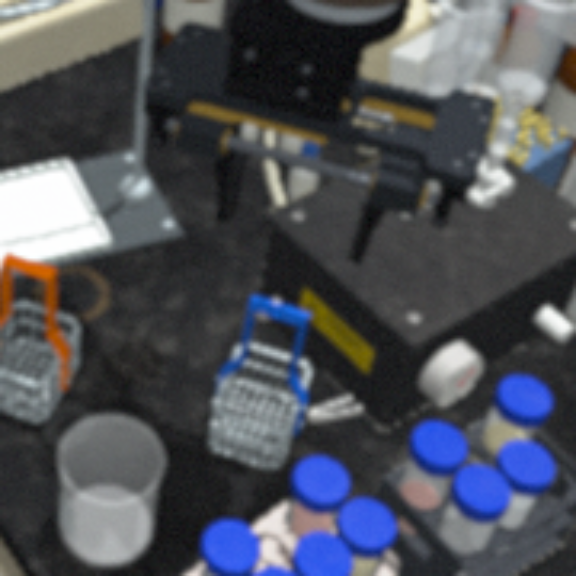

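The picture shows the fingers at (225,215) and (365,255), above and astride the blue bar at (280,308). The finger lanes are clear, so I'll descend.

Request:
step_arm(
  plan=[
    [[0,0,8],0,76],
    [[-1,0,15],0,76],
    [[0,0,18],0,76],
    [[0,0,18],0,76],
    [[0,0,16],0,76],
    [[0,0,12],0,76],
    [[0,0,10],0,76],
    [[0,0,8],0,76],
    [[0,0,0],0,70],
    [[0,0,0],0,64],
  ],
)

```text
t: 5.15
eef_pos: [0.584, -0.2321, 0.0959]
tcp_rot: [0.959, 0.284, 0.0, 0.0]
wrist_force: [-0.9, -0.5, 0.3]
grip_width: 0.787
finger_force: 0.0
```

Request:
step_arm(
  plan=[
    [[0,0,0],0,60],
    [[0,0,0],0,56],
    [[0,0,0],0,52],
    [[0,0,0],0,48],
    [[0,0,0],0,45],
    [[0,0,0],0,42],
    [[0,0,0],0,40],
    [[0,0,0],0,37],
    [[0,0,0],0,35],
    [[0,0,0],0,35],
  ],
  grip_force=20,
)

```text
t: 6.15
eef_pos: [0.5838, -0.2321, 0.0957]
tcp_rot: [0.959, 0.284, 0.0, 0.0]
wrist_force: [0.9, -0.5, 0.2]
grip_width: 0.459
finger_force: 19.9
```

Run:
```python
from h import *
go(.5835,-.231,.3,np.radians(33))
```

```text
t 6.15 pos [ 0.5838 -0.2321  0.0957] yaw 33.0 tilt [ 0.0005 -0.0002] grip 39.9 F [ 0.9 -0.5  0.2] 19.94481316767633
tool mm now-axes [   0.4   -1.  -204.3] twist -0.001
tool mm in goal axes [   0.3   -1.1 -204.3] q [-0.12  0.5  -0.15  0.   -0.92  2.27]
```

Gripped at 40 mm with 20 N. Lifting.

Request:
step_arm(
  plan=[
    [[0,0,-5],0,35],
    [[0,0,-10],0,35],
    [[0,0,-20],0,35],
    [[0,0,-25],0,35],
    [[0,0,-30],0,35],
    [[0,0,-30],0,35],
    [[0,0,-30],0,35],
    [[0,0,-20],0,35],
    [[0,0,-10],0,35],
    [[0,0,-5],0,35],
  ],
  grip_force=25,
)

```text
t: 7.15
eef_pos: [0.5836, -0.2319, 0.2816]
tcp_rot: [0.959, 0.284, 0.001, 0.0]
wrist_force: [0.8, -0.2, -2.5]
grip_width: 0.458
finger_force: 24.9
```

Request:
step_arm(
  plan=[
    [[0,0,0],0.05,35],
    [[0,0,0],0.1,35],
    [[0,0,0],0.1,35],
    [[0,0,0],0.1,35],
    [[0,0,0],0.1,35],
    [[0,0,0],0.1,35],
    [[0,0,0],0.1,35],
    [[0,0,0],0.1,35],
    [[0,0,0],0.06,35],
    [[0,0,0],0,35],
  ],
)

```text
t: 8.15
eef_pos: [0.583, -0.2318, 0.279]
tcp_rot: [0.993, -0.117, -0.002, -0.0]
wrist_force: [0.0, -0.4, -1.7]
grip_width: 0.457
finger_force: 24.9
```

Run:
```python
from h import *
go(.456,.063,.28,np.arctan2(-.2346,.972))
```

```text
t 8.15 pos [ 0.583  -0.2318  0.279 ] yaw -13.5 tilt [-0.0031  0.0009] grip 39.7 F [ 0.  -0.4 -1.7] 24.932435514499502
tool mm now-axes [-192.1 -257.2   -0.4] twist 0.002
tool mm in goal axes [-192.6 -256.8   -1. ] q [-0.12  0.36  0.11 -0.   -1.33  1.46]
```

Request:
step_arm(
  plan=[
    [[-6,-5,0],0,35],
    [[-14,-11,0],0,35],
    [[-20,-16,0],0,35],
    [[-20,-16,0],0,35],
    [[-20,-16,0],0,35],
    [[-20,-16,0],0,35],
    [[-20,-16,0],0,35],
    [[-20,-16,0],0,35],
    [[-16,-16,0],0,35],
    [[-12,-16,0],0,35],
  ],
)

```text
t: 9.15
eef_pos: [0.4521, -0.052, 0.2805]
tcp_rot: [0.993, -0.116, -0.0, -0.0]
wrist_force: [0.4, -0.3, -1.3]
grip_width: 0.451
finger_force: 24.9
```

Request:
step_arm(
  plan=[
    [[-8,-16,0],0,35],
    [[-6,-16,0],0,35],
    [[-5,-16,0],0,35],
    [[-3,-16,0],0,35],
    [[-2,-16,0],0,35],
    [[0,-14,0],0,35],
    [[0,-10,0],0,35],
    [[0,-6,0],0,35],
    [[0,-3,0],0,35],
    [[0,0,0],0,35],
  ],
)

```text
t: 10.15
eef_pos: [0.4567, 0.0626, 0.2804]
tcp_rot: [0.993, -0.117, -0.0, 0.0]
wrist_force: [-0.6, 1.5, -1.4]
grip_width: 0.453
finger_force: 24.9
```

Run:
```python
from h import *
go(.456,.063,.24,np.arctan2(-.2346,.972))
for n in("scene","top"):
    p,d=env.snapshot(n);np.save(f"pics/{n}2.npy",d);cv2.imwrite(f"pics/{n}2.png",p)
    m=hsv(p,(100,120,60),(125,255,255));P=cloud(n,d);m=(m>0)&(abs(P[...,0]-.456)<.06)&(abs(P[...,1]-.063)<.06)&(P[...,2]>.15)
    if m.any(): print(n,m.sum(),P[m].min(0),P[m].max(0),"top",np.median(P[m&(P[...,2]>P[m][:,2].max()-.012)],0))
cv2.imwrite("pics/s2.png",cv2.resize(cv2.imread("pics/scene2.png")[40:260,130:330],None,fx=2.7,fy=2.7))
```

```text
t 10.15 pos [0.4567 0.0626 0.2804] yaw -13.4 tilt [-0.0004 -0.0002] grip 39.4 F [-0.6  1.5 -1.4] 24.931806478894032
tool mm now-axes [-0.8 -0.2 40.4] twist 0.002
tool mm in goal axes [-0.8 -0.2 40.4] q [ 0.49  0.06 -0.27  0.   -1.24  0.85]
scene 168 [0.43897365 0.02951698 0.19644348] [0.46517583 0.0921227  0.31077673] top [0.43943934 0.03764311 0.30697318]
top 4 [0.45279389 0.03852609 0.31499027] [0.45737987 0.05057376 0.37512755] top [0.45699135 0.03852609 0.37512755]
```

View pics/s2.png

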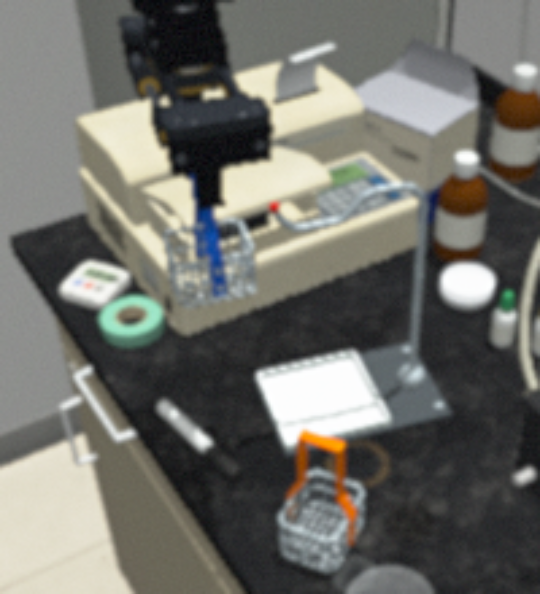

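The basket is in the gripper at (210,240), short of the hook tip at (275,208), and orange is untouched. I'll check the tilt of the handle from the depth.

Run:
```python
from h import *
p=cv2.imread("pics/scene2.png");P=cloud("scene",np.load("pics/scene2.npy"))
m=(hsv(p,(100,120,60),(125,255,255))>0)&(abs(P[...,0]-.456)<.08)&(abs(P[...,1]-.063)<.08)&(P[...,2]>.15)
h=np.array([.972,-.2346]);l=np.array([.2346,.972]);D=P[m][:,:2]-[.4567,.0626];z=P[m][:,2]
for a in np.arange(.18,.32,.012):
    k=(z>=a)&(z<a+.012)
    if k.any(): print(a.round(3),k.sum(),"along hook",np.median(D[k]@h).round(4),"across",np.median(D[k]@l).round(4))
f=(p.min(-1)>110)&(abs(P[...,0]-.456)<.06)&(abs(P[...,1]-.063)<.06)&(P[...,2]>.165)&(P[...,2]<.26)
D=P[f][:,:2]-[.4567,.0626];z=P[f][:,2]
s=D@h
for lo,hi in((-.05,-.025),(-.025,0),(0,.025),(.025,.05)):
    k=(s>lo)&(s<hi);print(lo,k.sum(),np.percentile(z[k],[2,50,98]).round(3))
```

```text
0.192 9 along hook -0.0037 across 0.0259
0.204 25 along hook -0.0022 across -0.0318
0.216 25 along hook -0.0038 across -0.031
0.228 26 along hook -0.0016 across -0.0298
0.24 32 along hook -0.0023 across -0.0242
0.252 25 along hook -0.0013 across -0.0201
0.264 16 along hook -0.004 across -0.0197
0.276 6 along hook -0.0059 across -0.0272
0.3 4 along hook -0.011 across -0.0283
-0.05 110 [0.186 0.211 0.232]
-0.025 156 [0.185 0.201 0.25 ]
0 115 [0.185 0.202 0.24 ]
0.025 108 [0.186 0.211 0.232]
```

The handle is upright and centred. Lowering to insertion height, then sliding over the tip.

Request:
step_arm(
  plan=[
    [[0,0,8],0,35],
    [[0,0,12],0,35],
    [[0,0,12],0,35],
    [[0,0,6],0,35],
    [[6,0,0],0,35],
    [[10,0,0],0,35],
    [[10,0,0],0,35],
    [[8,0,0],0,35],
    [[4,0,0],0,35],
    [[0,0,0],0,35],
  ],
)

```text
t: 11.25
eef_pos: [0.4943, 0.0536, 0.2424]
tcp_rot: [0.993, -0.118, -0.0, 0.0]
wrist_force: [-1.2, 1.0, -2.2]
grip_width: 0.46
finger_force: 24.9
```

Run:
```python
from h import *
go(.5532,.0393,.242,np.arctan2(-.2346,.972))
p,d=env.snapshot("scene");cv2.imwrite("pics/s3.png",cv2.resize(p[70:190,170:310],None,fx=4.5,fy=4.5,interpolation=cv2.INTER_CUBIC))
```

```text
t 11.25 pos [0.4943 0.0536 0.2424] yaw -13.5 tilt [-0.0002 -0.0001] grip 40.0 F [-1.2  1.  -2.2] 24.931648011371408
tool mm now-axes [60.6  0.1  0.4] twist 0.001
tool mm in goal axes [60.6  0.   0.4] q [ 0.44  0.15 -0.26 -0.   -1.16  0.9 ]
```

View pics/s3.png

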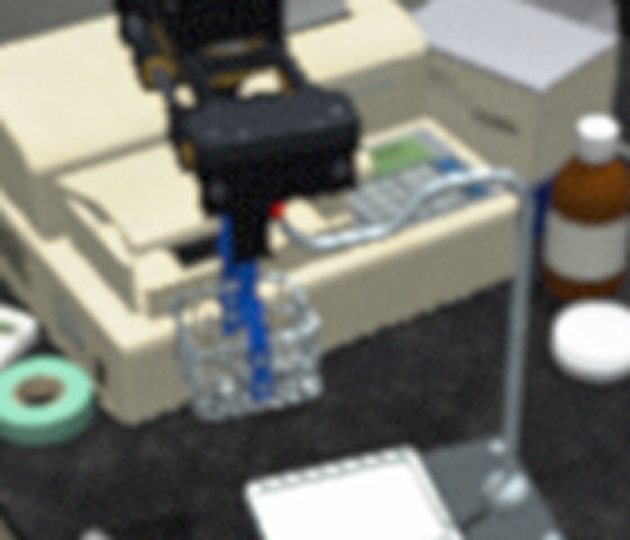

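The ball at (277,210) is level with the window between the fingers. Sliding on.

Request:
step_arm(
  plan=[
    [[3,0,0],0,35],
    [[6,0,0],0,35],
    [[8,0,0],0,35],
    [[9,0,0],0,35],
    [[9,0,0],0,35],
    [[9,0,0],0,35],
    [[8,0,0],0,35],
    [[6,0,0],0,35],
    [[3,0,0],0,35],
    [[0,0,0],0,35],
  ],
)

```text
t: 12.3
eef_pos: [0.5532, 0.0394, 0.2423]
tcp_rot: [0.993, -0.117, -0.0, 0.0]
wrist_force: [0.3, -0.5, -2.0]
grip_width: 0.459
finger_force: 24.9
```

Run:
```python
from h import *
go(.5532,.0393,.2,np.arctan2(-.2346,.972))
p,d=env.snapshot("scene");cv2.imwrite("pics/s4.png",cv2.resize(p[70:190,170:310],None,fx=4.5,fy=4.5,interpolation=cv2.INTER_CUBIC))
```

```text
t 12.3 pos [0.5532 0.0394 0.2423] yaw -13.5 tilt [-0.0003 -0.0001] grip 40.0 F [ 0.3 -0.5 -2. ] 24.931733230777127
tool mm now-axes [ 0.   0.1 42.3] twist 0.002
tool mm in goal axes [ 0.   0.1 42.3] q [ 0.36  0.25 -0.13 -0.   -1.18  0.97]
```

View pics/s4.png

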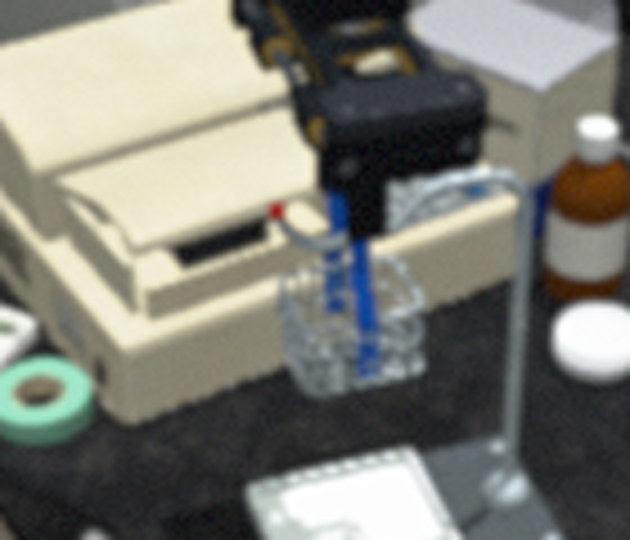

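The rod now passes between the handle's sides at (335,240), with the ball in front at (277,210). Lowering until contact.

Request:
step_arm(
  plan=[
    [[0,0,4],0,35],
    [[0,0,7],0,35],
    [[0,0,8],0,35],
    [[0,0,7],0,35],
    [[0,0,6],0,35],
    [[0,0,3],0,35],
    [[0,0,2],0,35],
    [[0,0,2],0,35],
    [[0,0,1],0,35],
    [[0,0,0],0,35],
  ],
)

```text
t: 13.35
eef_pos: [0.553, 0.0395, 0.2026]
tcp_rot: [0.993, -0.117, 0.0, -0.0]
wrist_force: [-0.1, -0.1, -2.0]
grip_width: 0.459
finger_force: 24.9
```

Request:
step_arm(
  plan=[
    [[0,0,0.5],0,35],
    [[0,0,0.5],0,35],
    [[0,0,0.5],0,35],
    [[0,0,0.5],0,35],
    [[0,0,0.5],0,35],
    [[0,0,0],0,35],
    [[0,0,0],0,35],
    [[0,0,0],0,35],
    [[0,0,0],0,35],
    [[0,0,0],0,35],
  ],
)

```text
t: 14.35
eef_pos: [0.553, 0.0396, 0.2001]
tcp_rot: [0.993, -0.117, 0.0, -0.0]
wrist_force: [-0.2, 0.4, -2.1]
grip_width: 0.459
finger_force: 24.9
```

Request:
step_arm(
  plan=[
    [[0,0,0.5],0,35],
    [[0,0,0.5],0,35],
    [[0,0,0],0,35],
    [[0,0,0.5],0,35],
    [[0,0,0],0,35],
    [[0,0,0],0,35],
    [[0,0,0],0,35],
    [[0,0,0],0,35],
    [[0,0,0],0,35],
    [[0,0,0],0,35],
  ],
)

```text
t: 15.35
eef_pos: [0.5531, 0.0395, 0.1991]
tcp_rot: [0.993, -0.117, 0.0, -0.0]
wrist_force: [-2.8, 0.8, 4.9]
grip_width: 0.454
finger_force: 24.9
```

Contact at about 7 N, so the bar is on the seat. Opening gently.

Request:
step_arm(
  plan=[
    [[0,0,-0.5],0,35],
    [[0,0,0],0,35],
    [[0,0,0],0,41],
    [[0,0,0],0,42],
    [[0,0,0],0,44],
    [[0,0,0],0,48],
    [[0,0,0],0,54],
    [[0,0,0],0,60],
    [[0,0,0],0,66],
    [[0,0,0],0,66],
  ],
  grip_force=4,
)

```text
t: 16.35
eef_pos: [0.553, 0.0395, 0.1991]
tcp_rot: [0.993, -0.117, 0.0, -0.0]
wrist_force: [-0.2, -0.8, -0.1]
grip_width: 0.74
finger_force: 0.0
```

Run:
```python
from h import *
go(.5532,.0393,.3,np.arctan2(-.2346,.972))
p,d=env.snapshot("scene");cv2.imwrite("pics/s5.png",cv2.resize(p[70:190,170:310],None,fx=4.5,fy=4.5,interpolation=cv2.INTER_CUBIC))
```

```text
t 16.35 pos [0.553  0.0395 0.1991] yaw -13.5 tilt [0. 0.] grip 64.4 F [-0.2 -0.8 -0.1] 0.0
tool mm now-axes [   0.3    0.2 -100.9] twist 0.002
tool mm in goal axes [   0.3    0.2 -100.9] q [ 0.36  0.28 -0.2   0.   -1.08  0.97]
```

View pics/s5.png

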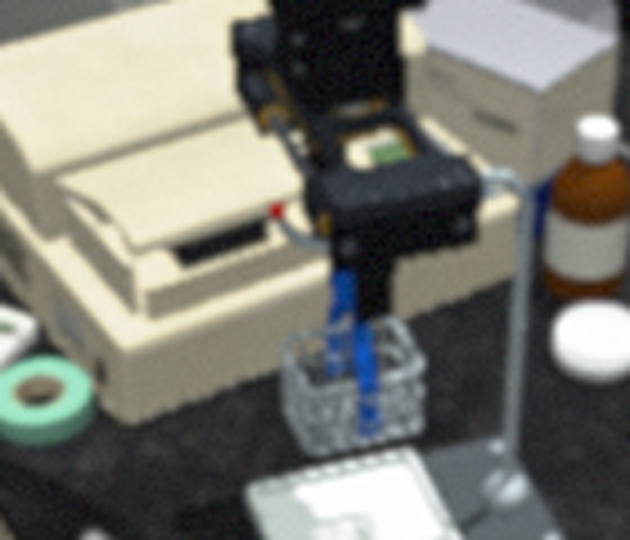

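The basket hangs upright at (355,385) with the fingers open. Rising straight up, slowly at first.

Request:
step_arm(
  plan=[
    [[0,0,-2],0,72],
    [[0,0,-4],0,76],
    [[0,0,-6],0,76],
    [[0,0,-8],0,76],
    [[0,0,-12],0,76],
    [[0,0,-15],0,76],
    [[0,0,-20],0,76],
    [[0,0,-25],0,76],
    [[0,0,-25],0,76],
    [[0,0,-20],0,76],
  ],
)

```text
t: 17.4
eef_pos: [0.5532, 0.0395, 0.339]
tcp_rot: [0.993, -0.117, 0.001, -0.0]
wrist_force: [1.0, -0.1, -0.2]
grip_width: 0.869
finger_force: 0.0
```

Request:
step_arm(
  plan=[
    [[-10,0,-10],0,76],
    [[-20,0,0],0,76],
    [[-25,0,0],0,76],
    [[-25,0,0],0,76],
    [[-20,0,0],0,76],
    [[-10,0,0],0,76],
    [[0,0,0],0,76],
    [[0,0,0],0,76],
    [[0,0,0],0,76],
    [[0,0,0],0,76],
  ],
)

```text
t: 18.4
eef_pos: [0.4466, 0.0651, 0.3456]
tcp_rot: [0.993, -0.117, -0.0, 0.0]
wrist_force: [-0.1, -0.3, 0.3]
grip_width: 0.875
finger_force: 0.0
```

Run:
```python
from h import *
go(.5532,.0393,.3,-.237)
for j in range(2):
    p,d=env.snapshot("scene");P=cloud("scene",d)
    m=(hsv(p,(100,120,60),(125,255,255))>0)&(abs(P[...,0]-.553)<.06)&(abs(P[...,1]-.04)<.06)&(P[...,2]>.09)
    print(m.sum(),P[m].mean(0),P[m].max(0))
cv2.imwrite("pics/s6.png",cv2.resize(p[70:260,170:350],None,fx=3.1,fy=3.1,interpolation=cv2.INTER_CUBIC))
```

```text
t 18.4 pos [0.4466 0.0651 0.3456] yaw -13.5 tilt [-0.0008 -0.0005] grip 76.1 F [-0.1 -0.3  0.3] 0.0
tool mm now-axes [109.7   0.2  45.6] twist 0.002
tool mm in goal axes [109.7   0.   45.6] q [ 0.51  0.01 -0.16  0.   -1.4   0.83]
289 [0.54976772 0.03313095 0.18512051] [0.56723737 0.06939658 0.23560827]
291 [0.54959698 0.03278548 0.18497355] [0.56511726 0.06817566 0.23615541]
```

View pics/s6.png

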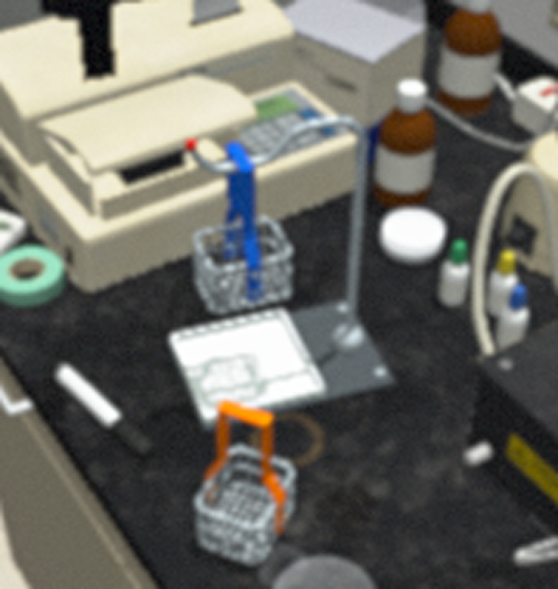

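The blue basket hangs by its bar on the hook seat at (240,150), still and over the tray. The orange basket stands at (245,500), and the gripper is clear. Handing in.

```bash
python3 -c "
from workcell import env
print(env.hand_in())"
```

```text
the job is handed in; nothing more can be done
None
```

The blue-handled basket hangs by its handle on the hook, still and over the drip tray; the orange one was not touched, the gripper is clear, and the job was handed in at about 18.5 s.

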